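# Wedge a bar blank tight in the engraving fixture

### The job

Clamp the bare steel bar in the wedge fixture, ready for engraving: lay it flat on the plate with its side against the two side pins and its end against the end pin, then slide the steel wedge, thin end first, into the tapering slot between the bar and the dark rail and tap it in until it is locked tight and stays so by itself. Tap firmly but not hard, for the bar's edge bruises, and leave the oil bottle and the V-block where they are.

Things in the scene. Friction and masses are not known exactly. Their poses are not given: they have to be found in the camera images.
- fixture: Fixture: aluminium plate 12 mm thick, screwed to the desk, from x = -48 to 48 and y = -85 to 125 mm about its origin, on its underside; x points roughly away from the robot, y roughly to its left, z up. Three steel pins, 10 mm thick and 7 mm high, stand on it: side pins with centres at (x, y) = (30, -75) and (30, 88), end pin at (20, 115) mm. The bar goes on the -x side of the side pins and the -y side of the end pin.
- nest (a point): The bar's place: where the bar's centre (half-way up) lies when the bar is fully seated, at (20, 0, 16) mm in the fixture's frame, with the fixture's axes. The seated bar covers x = -5 to 5, y = -110 to 110, z = -4 to 4 mm about it. Beside it there is room for a finger on both sides from y = -55 to 5 mm.
- slot_mouth (a point): Mouth of the slot, at (6, 24, 16) mm in the fixture's frame. A dark rail, 9 mm high, is screwed to the plate from y = 24 to 74 mm; between it and the seated bar the slot narrows towards +y, 1 in 8 (7.1 deg), from about 16.8 to 10.5 mm. The rail's setting differs by up to 2.3 mm either way and is not measured: where the wedge locks differs by up to 19 mm either way along y and must be felt.
- bar_center (a point): Steel bar blank: plain bright flat bar, 10 mm wide (x), 220 mm long (y), 8 mm high, 0.10 to 0.17 kg, lying flat on the desk. This point is its centre, 4 mm above its underside. It is the same either way round.
- bar: The same bar; origin in the middle of its underside, y along its length. (Keep the arm clear of the engraving machine that stands to the left of and behind the work: it is 0.31 m high, covers x > 0.45 m where y > -0.04 m and x > 0.52 m where y > -0.15 m, and a handwheel reaches to x = 0.39 m at y = 0.2 m.)
- wedge: Steel wedge, 0.18 kg, 102 mm long, flat underneath; origin under the middle of its head, z up. From the head's front (y = 11 mm) a tongue 7 mm high runs to the thin end at y = 91 mm. Its +x side is straight, flush with the head, and goes against the bar; its -x side tapers 1 in 8 like the rail, from 20 to 10 mm width. In place, its axes agree with the fixture's and it lies flat on the plate.
- wedge_head (a point): Centre of the wedge's head, a block 20 mm wide (x), 22 mm long (y), 32 mm high: take it across its width, tap its back end (-y). In place it is 15 mm on the -x side of the nest point and 12 mm higher; at the mean rail setting the wedge first jams with it 13 mm on the -y side. The head then stands right beside the bar, so fingers must stay above the bar's top (20 mm above the desk).
- wedge_tip (a point): Middle of the wedge's thin end, (5, 91, 3.5) mm in the wedge's frame. The taper holds itself: pressing or tapping the head along +y to 14 to 18 N moves the wedge 1 to 3 mm past first jamming and leaves 9 to 15 N between wedge and bar; it does not spring back. Over 30 N between wedge and bar bruises the bar; under 7 N left is not tight.
- oil_bottle: Small oil bottle with a red spout, 41 mm thick and 118 mm tall, standing near the work; origin in the middle of its underside. A bystander.
- v_block: Grey steel V-block, 40 x 40 x 30 mm; origin in the middle of its underside. A bystander.

How it is judged:
On the way, in this order (a step that is already met when the one before it is completed fails the run):
1. the bar lies flat in its place on the plate, within 12 mm of the pins (x of bar_center in the frame of nest between -0.012 and 0.002 m and y of bar_center in the frame of nest between -0.012 and 0.002 m and z of bar_center in the frame of nest between -0.002 and 0.002 m and angle between the y axis of bar and the y axis of fixture, either way round below 0.1 rad), for 0.2 s.
2. the wedge lies on the plate with its thin end in the slot between bar and rail (all of step 1 and y of wedge_tip in the frame of nest above 0.025 m and x of wedge_tip in the frame of nest between -0.02 and -0.003 m and z of wedge_head in the frame of nest between 0.008 and 0.015 m and angle between the y axis of wedge and the y axis of fixture, either way round below 0.1 rad), for 0.2 s.
At the end, for the whole second after the job is handed in: The bar lies flat on the plate against the side pins (within 2 mm, 0.02 rad) and the end pin (within 4 mm); the wedge lies flat on the plate in the slot, thin end first, and is locked: wedge and bar press on each other with more than 7 N; both are at rest (x of bar_center in the frame of nest between -0.002 and 0.002 m and y of bar_center in the frame of nest between -0.004 and 0.002 m and z of bar_center in the frame of nest between -0.0015 and 0.0015 m and angle between the y axis of bar and the y axis of fixture, either way round below 0.02 rad and y of wedge_tip in the frame of nest above 0.05 m and x of wedge_tip in the frame of nest between -0.013 and -0.007 m and z of wedge_head in the frame of nest between 0.01 and 0.0145 m and angle between wedge's own z axis and vertical below 0.05 rad and angle between the y axis of wedge and the y axis of fixture, either way round below 0.03 rad and contact force between wedge and bar above 7 N and linear speed of each of wedge, bar below 0.01 m/s); the robot touches nothing.
It fails at once if the wedge presses on the bar with more than 30 N (contact force between wedge and bar above 30 N).
It fails at once if the oil bottle is moved by more than 30 mm (distance of oil_bottle from where it was at the start of the episode above 0.03 m).
It fails at once if the V-block is moved by more than 30 mm (distance of v_block from where it was at the start of the episode above 0.03 m).
It also fails if it takes over 64 s, if anything falls off the work surface, if the arm or the gripper's body presses on something with over 40 N, if the wrist force passes 120 N, or if a joint passes its speed limit or range.

### The arm

A 6-joint arm with a two-finger parallel gripper is mounted at the origin on a cart in front of the work surface, level with it; the furniture and walls round the work are solid. World frame = base frame: x ahead of the robot, y to its left, z up, the work surface at z = 0. Lengths are in m, angles in rad, forces in N, time in s.
With the tool pointing down it reaches from about 0.375 to 0.825 m from the base axis. Payload 5.5 kg.
Tool frame: the origin (TCP) lies at the very end of the fingers, on their centre line; the grasp point (between the pads) lies 19 mm behind it (env.grasp_offset is the distance from the TCP to the grasp point, in m); x points along the fingers, z is the direction in which the jaws open and shut, and the axes are right-handed (so a half turn about x gives the same grasp; the last joint's range is limited). The gripper opens to 85 mm and grips with 20 to 120 N. Pads are 22 mm wide; open, the fingers measure 114 mm over their backs; the gripper's body (76 mm by 85 mm) begins 54 mm behind the grasp point. The pads swing forward as they close: fully open they stand 13 mm farther back than shut.
Start: joints at [1.347, 0.314, -0.047, 1.21, 0, 1.571], TCP at [0.133, 0.585, 0.207] pointing down, gripper open.
Joint ranges: [-2.67, 2.67], [-0.69, 1.73], [-1.03, 1.25], [-2.08, 2.16], [-1.42, 1.45], [-3.14, 3.14]. Speed limits (rad/s): [2.39, 2.39, 3.01, 3.14, 3.14, 3.14].

### API

Orientations are given as a unit quaternion [x, y, z, w].
In Python, from bench import read_state, cams, ticket, env gives the robot as it stands.
- The arm moves only by the shell command python3 -m handwheel 'ROWS' [FORCE]. ROWS is JSON, a list of rows, each an object with "jaw": the finger opening in cm, from 0 to 8.54; "xyz": the shift along the tool's x, y, z in cm, a list of three; "delta_rot": the turn, a rotation vector about the tool's x, y, z in degrees, a list of three. A call has 1 to 20 rows; each row shifts and turns the commanded pose from where the row before left it, along the tool's axes as they then stand; what a row does not reach is not made up. A row lasts 1/10 s, in which the tool goes at most 50 mm and 8.59 degrees, less where a joint would pass 70% of its speed; a pose out of reach is approached as far as the arm can. A call is refused whole if a number of a shift passes 5 or a number of a turn 8.59, either way. A call with a gripper value outside its range is refused whole. The fingers move at their own pace and stop on an object; FORCE is the grip in N (left out, the last holds). Time passes only in rows, so rows that do not move let the fingers close. It gives the time, the measured TCP pose, the force and the opening at its end, in the units of the state.
- read_state(): the state, without advancing time (a new reading comes with each control period).
- cams.snapshot(name): name is "side" or "top"; returns the picture (480x640x3 uint8, blue, green, red); there is no depth.
- cams.camera_params(name): a dict with "camera_matrix" (3x3 intrinsics, pixels), "pose" (4x4, takes a point from camera to world coordinates). Camera axes: x right, y down, z forward; pixel columns grow to the right and rows downward; lengths in m; the calibration is good to about 2 mm. A picture is of the moment at which its call begins. camera_params takes no time and is no camera call.
- ticket.close_job(): hands the job in, once; it reports no verdict.
Trained networks look in the newest picture that a camera, given by its name, has taken for a name from the list of things; names that differ only in an ending like _2 or _b are one class to them, and where a whole thing is asked for, a point or a joint stands for the part that bears it (a point fixed in the world has none). Each returns a list of dicts, best first, with "score" (0 to 1); they miss things now and then, are a little off and sometimes report something else, mostly with a low value. They report only what shows in the picture. A call takes as long as a camera call.
- cams.outline_of(thing, camera): "region" (480x640 bool, what is visible of it) and "box" ([centre column, centre row, width, height] in pixels, round what is visible of it).
The state is a dict: "time": time; "q": joint angles; "qvel": joint speeds; "joint_torque": joint torques, N m; "position": TCP position; "orientation": TCP orientation; "force": force on the tool from outside, world axes, zero at the start; "ft_torque": the same for the moment, N m; "grip_width": finger opening in m.
Only numpy, scipy, OpenCV 4.12 (cv2) and the standard library are available. Lean on these libraries where they do the work, as an engineer would, in place of code of your own. Each camera call takes 0.05 s, during which the arm holds its last target. There are 200 camera calls.

## Working session

There is one attempt and no reset: what is moved stays moved. The work goes in short steps, Python scripts to look and compute and a shell command to move; the robot and the scene stay as the last step left them, time stands still between calls to the robot, and variables do not carry over. Pictures are saved under pics/ and viewed, about 8 in all and at most 12, crops included, and the job is handed in when it is done.

```bash
ls; mkdir -p pics
python3 - <<'E'
from bench import read_state, cams, ticket, env
import cv2
for c in ("top","side"):
    im=cams.snapshot(c); cv2.imwrite(f"pics/{c}0.png",im)
    p=cams.camera_params(c); print(c,p)
s=read_state(); print(s)
E
```

```text
pics
top {'camera_matrix': array([[597.64671395,   0.        , 325.96121197],
       [  0.        , 597.64671395, 235.30681911],
       [  0.        ,   0.        ,   1.        ]]), 'pose': array([[-0.01648589, -0.99614388,  0.0861718 ,  0.43873241],
       [-0.99962199,  0.01831704,  0.02050255, -0.28701074],
       [-0.02200191, -0.08580122, -0.99606931,  0.9028822 ],
       [ 0.        ,  0.        ,  0.        ,  1.        ]])}
side {'camera_matrix': array([[606.53042151,   0.        , 316.66579873],
       [  0.        , 606.53042151, 237.90735416],
       [  0.        ,   0.        ,   1.        ]]), 'pose': array([[ 0.98432072, -0.08042026,  0.1569882 ,  0.39059613],
       [-0.1753586 , -0.54217311,  0.82176497, -0.99306631],
       [ 0.01902823, -0.83640953, -0.54777462,  0.49381272],
       [ 0.        ,  0.        ,  0.        ,  1.        ]])}
{'time': 0.1, 'q': array([ 1.34698923e+00,  3.14162444e-01, -4.80051902e-02,  1.21020784e+00,
       -1.29009826e-07,  1.57083080e+00]), 'qvel': array([ 0.00152071, -0.0019293 ,  0.00459727,  0.00067992,  0.00144465,
       -0.00210362]), 'joint_torque': array([ 2.96638445e-04, -5.40765560e+01,  3.40541196e+01,  1.11238394e-02,
        6.06398771e-05,  3.81663469e-06]), 'position': array([0.13303776, 0.58447203, 0.2059051 ]), 'orientation': array([-0.4413762 ,  0.55315154,  0.44067965,  0.5522788 ]), 'force': array([ 0.102102  , -0.38895062,  0.49308164]), 'ft_torque': array([-0.02506424, -0.01269432,  0.02107373]), 'grip_width': 0.08542165426149437}
```

View pics/top0.png

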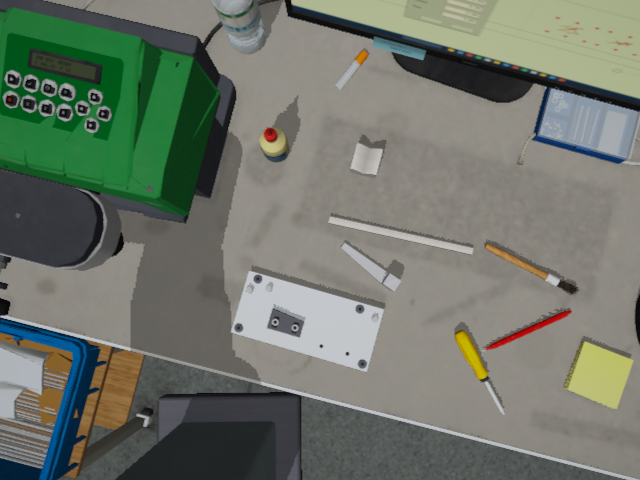

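View pics/side0.png

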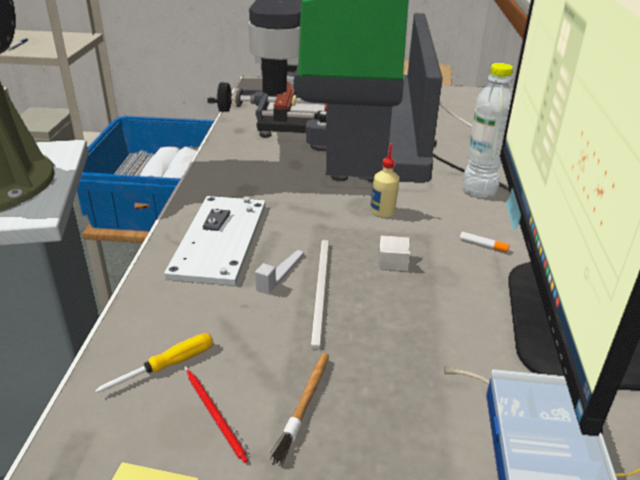

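The top view shows the plate around (308,320) with its rail at (287,320), the bar from (331,218) to (472,250), and the wedge with its head at (393,282) and tip at (345,244). I'll get poses by fitting model silhouettes to the masks in both views.

```bash
cat > h.py <<'E'
import numpy as np, cv2
from scipy.optimize import minimize
from scipy.spatial.transform import Rotation as R
from bench import read_state, cams, env
def box(x0,x1,y0,y1,z0,z1): return np.array([[x,y,z] for x in(x0,x1) for y in(y0,y1) for z in(z0,z1)])/1000
M={'fixture':[box(-48,48,-85,125,0,12)],'bar':[box(-5,5,-110,110,0,8)],
 'wedge':[box(-10,10,-11,11,0,32),np.array([[x,y,z] for x,y in((10,11),(-10,11),(10,91),(0,91)) for z in(0,7)])/1000],
 'v_block':[box(-20,20,-20,20,0,30)],'oil_bottle':[box(-20,20,-20,20,0,118)]}
def proj(P,cam):
    p=cams.camera_params(cam);T=np.linalg.inv(p['pose']);c=P@T[:3,:3].T+T[:3,3]
    u=c@p['camera_matrix'].T;return u[:,:2]/u[:,2:]
def W(P,s,z): # s=x,y,yaw
    c,n=np.cos(s[2]),np.sin(s[2]);return P@np.array([[c,-n,0],[n,c,0],[0,0,1]]).T+[s[0],s[1],z]
def ray(uv,cam,z):
    p=cams.camera_params(cam);d=p['pose'][:3,:3]@np.linalg.solve(p['camera_matrix'],[*uv,1]);o=p['pose'][:3,3]
    return (o+d*(z-o[2])/d[2])[:2]
def masks(name,cs=('top','side')):
    out={}
    for c in cs:
        r=cams.outline_of(name,c)
        if r: out[c]=r[0]['region'];print(name,c,round(r[0]['score'],2),np.round(r[0]['box']))
        else: print(name,c,'none')
    return out
def fit(name,ms,s0,z=0):
    S=4
    def cost(s):
        t=0
        for c,m in ms.items():
            im=np.zeros((480*S,640*S),np.uint8)
            for P in M[name]:
                h=cv2.convexHull((((proj(W(P,s,z),c)+.5)*S)*16).astype(np.int32));cv2.fillConvexPoly(im,h,255,shift=4)
            a=cv2.resize(im,(640,480),interpolation=cv2.INTER_AREA)/255.
            t+=np.abs(a-m).sum()/m.sum()
        return t
    best=None
    for k in range(2):
        d=[.02,.006][k]
        sx=np.array([s0]+[np.array(s0)+e for e in np.diag([d,d,10*d])])
        r=minimize(cost,s0,method='Nelder-Mead',options=dict(initial_simplex=sx,xatol=2e-4,fatol=1e-4,maxiter=120));s0=r.x
    return r.x,r.fun
E
python3 - <<'E'
from h import *
for c in('top','side'): cams.snapshot(c)
G={'fixture':((308,320),None,.012),'bar':((401,234),None,.004),'wedge':((393,282),None,.02)}
Y={'fixture':((365,310),(265,285)),'bar':((472,250),(331,218)),'wedge':((393,282),(345,244))}
for n in G:
    a,b=[ray(u,'top',.005) for u in Y[n]];d=b-a;yaw=np.arctan2(-d[0],d[1])
    c=ray(G[n][0],'top',G[n][2])
    if n=='fixture': c=c-.02*np.array([-np.sin(yaw),np.cos(yaw)])
    ms=masks(n)
    for k in (['top','side'],['top'],['side']):
        m={q:ms[q] for q in k if q in ms}
        if m: s,f=fit(n,m,[*c,yaw]);print(n,k,np.round(s[:2]*1e3,1),round(np.degrees(s[2]),2),round(f,3))
for n in('v_block','oil_bottle'):
    ms=masks(n,['top']);
    for m in ms.values():
        v,u=np.nonzero(m);print(n,ray((u.mean(),v.mean()),'top',.02 if n=='v_block' else .05))
E
```

```text
fixture top 0.59 [304. 323. 154.  98.]
fixture side 0.67 [214. 240. 102.  90.]
fixture ['top', 'side'] [ 384.  -255.4] -16.82 0.257
fixture ['top'] [ 384.5 -256.6] -16.54 0.106
fixture ['side'] [ 384.  -252.2] -16.75 0.127
bar top 0.91 [401. 235. 143.  39.]
bar side 0.92 [320. 297.  14. 106.]
bar ['top', 'side'] [ 514.6 -378.2] -13.63 0.238
bar ['top'] [ 514.8 -379.5] -13.66 0.087
bar ['side'] [ 514.3 -377.1] -13.54 0.086
wedge top none
wedge side 0.74 [280. 272.  49.  47.]
wedge ['top', 'side'] [ 445.1 -360.4] -34.17 0.123
wedge ['side'] [ 445.1 -360.4] -34.17 0.123
v_block top 0.68 [366. 163.  31.  35.]
v_block [ 0.62575833 -0.3293379 ]
oil_bottle top none
```

Run:
```python
from h import *
F={'fixture':[.384,-.2554,np.radians(-16.82)],'bar':[.5146,-.3782,np.radians(-13.63)],'wedge':[.4451,-.3604,np.radians(-34.17)]}
out=[]
for c,(u0,v0,w,h) in {'top':(220,200,270,180),'side':(150,180,200,180)}.items():
    im=cv2.imread(f'pics/{c}0.png')[v0:v0+h,u0:u0+w];k=800/w if c=='top' else 3.0
    k=2.95 if c=='top' else 3
    im=cv2.resize(im,None,fx=k,fy=k,interpolation=cv2.INTER_CUBIC)
    def dr(P,col,closed=True): cv2.polylines(im,[np.round((proj(P,c)-[u0,v0]+.5)*k*8).astype(np.int32)],closed,col,1,cv2.LINE_AA,3)
    f=F['fixture']
    q=lambda x0,x1,y0,y1,z:np.array([[x0,y0,z],[x1,y0,z],[x1,y1,z],[x0,y1,z]])/1e3
    dr(W(q(-48,48,-85,125,12),f,0),(0,0,255))
    t=np.linspace(0,6.28,20)
    for x,y in((30,-75),(30,88),(20,115)): dr(W(np.c_[x+5*np.cos(t),y+5*np.sin(t),19+0*t]/1e3,f,0),(255,0,0))
    dr(W(q(-5,5,-110,110,8),F['bar'],0),(0,0,255))
    dr(W(q(-10,10,-11,11,32),F['wedge'],0),(0,0,255)); dr(W(np.array([[-10,11,7],[10,11,7],[10,91,7],[0,91,7]])/1e3,F['wedge'],0),(0,0,255))
    out.append(im[:,:800])
W_=max(o.shape[1] for o in out)
for i,o in enumerate(out): cv2.imwrite(f'pics/ov{i}.png',o)
```

```text
(no output)
```

View pics/ov0.png

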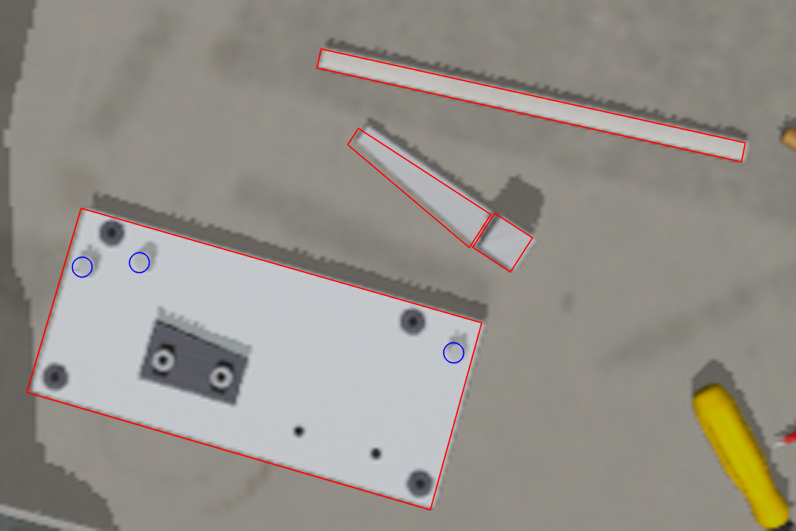

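View pics/ov1.png

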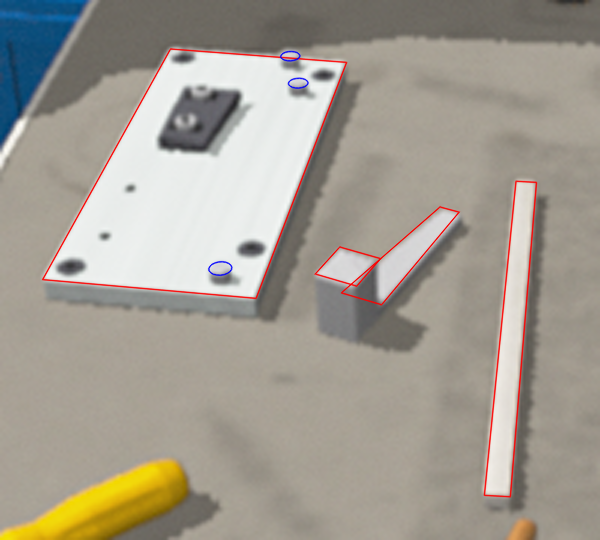

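Overlays show fixture and bar fitting within about 1 mm. The wedge's tip is about 4 mm off in the top view, so its true yaw is near -36°. Next I'll work out the transit.

```bash
cat >> h.py <<'E'
FX=[.3842,-.2552,np.radians(-16.75)]; BAR=[.5146,-.3783,np.radians(-13.6)]; WED=[.4451,-.3604,np.radians(-36)]
def pt(o,x,y): c,n=np.cos(o[2]),np.sin(o[2]);return np.array([o[0]+(c*x-n*y)/1e3,o[1]+(n*x+c*y)/1e3])
def tool():
    s=read_state();m=R.from_quat(s['orientation']).as_matrix();return s,m
def plan(xy=None,z=None,yaw=None):
    s,m=tool();y=np.arctan2(m[1,2],m[0,2]);p=s['position']
    print('t',round(s['time'],2),'tcp mm',np.round(p*1e3,1),'yaw',round(np.degrees(y),2),'down',np.round(m[:,0],3),'F',np.round(s['force'],1),'T',np.round(s['ft_torque'],2),'w',round(s['grip_width']*1e3,1))
    if xy is not None:
        t=np.array([xy[0],xy[1],p[2] if z is None else z]);print(' shift cm (now axes)',np.round(m.T@(t-p)*100,2))
        if yaw is not None:
            c,n=np.cos(yaw),np.sin(yaw);d=t-p
            print(' turn about tool x deg',round((np.degrees(y-yaw)+90)%180-90,2),' shift cm after turn',np.round([-d[2]*100,(-n*d[0]+c*d[1])*100,(c*d[0]+n*d[1])*100],2))
E
python3 -c "
from h import *
plan(pt(BAR,0,-25),.1,BAR[2]); print(pt(BAR,0,-25),pt(FX,20,-25),pt(FX,5,-76))"
python3 -m handwheel '[{"jaw":3,"xyz":[-4,0,0],"delta_rot":[0,0,0]},{"jaw":3,"xyz":[-4,0,0],"delta_rot":[0,0,0]},{"jaw":3,"xyz":[-4,0,0],"delta_rot":[0,0,0]},{"jaw":3,"xyz":[-4,0,0],"delta_rot":[0,0,0]}]' 40
python3 -c "
from h import *
plan();print(read_state()['q'])"
```

```text
t 0.6 tcp mm [133.2 585.  206.7] yaw 77.18 down [-0.  0. -1.] F [ 0.1  0.3 -0.5] T [-0.04  0.04 -0.02] w 85.1
 shift cm (now axes) [ 10.67 -58.54 -87.96]
 turn about tool x deg -89.22  shift cm after turn [ 10.67 -87.16  59.73]
[ 0.50872145 -0.40259903] [ 0.39614652 -0.28490321] [ 0.36708494 -0.3294164 ]
time: 1.0
position: [0.1331, 0.5847, 0.3684]
orientation: [-0.441, 0.553, 0.441, 0.553]
force: [0.7, 0.4, 0.2]
grip_width: 0.0304
t 1.0 tcp mm [133.1 584.7 368.4] yaw 77.17 down [ 0.  0. -1.] F [0.7 0.4 0.2] T [ 0.07  0.04 -0.03] w 30.4
[ 1.34697683e+00  3.09821024e-01  3.11505801e-01  1.57222798e+00
 -4.79553430e-06  1.57082396e+00]
```

```bash
python3 -m handwheel '[{"jaw":3,"xyz":[0,-4.7,-0.18],"delta_rot":[4.5,0,0]},{"jaw":3,"xyz":[0,-4.7,-0.18],"delta_rot":[4.5,0,0]},{"jaw":3,"xyz":[0,-4.7,-0.18],"delta_rot":[4.5,0,0]},{"jaw":3,"xyz":[0,-4.7,-0.18],"delta_rot":[4.5,0,0]},{"jaw":3,"xyz":[0,-4.7,-0.18],"delta_rot":[4.5,0,0]},{"jaw":3,"xyz":[0,-4.7,-0.18],"delta_rot":[4.5,0,0]},{"jaw":3,"xyz":[0,-4.7,-0.18],"delta_rot":[4.5,0,0]},{"jaw":3,"xyz":[0,-4.7,-0.18],"delta_rot":[4.5,0,0]},{"jaw":3,"xyz":[0,-4.7,-0.18],"delta_rot":[4.5,0,0]},{"jaw":3,"xyz":[0,-4.7,-0.18],"delta_rot":[4.5,0,0]},{"jaw":3,"xyz":[0,-4.7,-0.18],"delta_rot":[4.5,0,0]},{"jaw":3,"xyz":[0,-4.7,-0.18],"delta_rot":[4.5,0,0]},{"jaw":3,"xyz":[0,-4.7,-0.18],"delta_rot":[4.5,0,0]},{"jaw":3,"xyz":[0,-4.7,-0.18],"delta_rot":[4.5,0,0]},{"jaw":3,"xyz":[0,-4.7,-0.18],"delta_rot":[4.5,0,0]},{"jaw":3,"xyz":[0,-4.7,-0.18],"delta_rot":[4.5,0,0]},{"jaw":3,"xyz":[0,-4.7,-0.18],"delta_rot":[4.5,0,0]},{"jaw":3,"xyz":[0,-4.7,-0.18],"delta_rot":[4.5,0,0]},{"jaw":3,"xyz":[0,-4.7,-0.18],"delta_rot":[4.5,0,0]},{"jaw":3,"xyz":[0,-4.7,-0.18],"delta_rot":[4.5,0,0]}]'
python3 -c "
from h import *
plan(pt(BAR,0,-25),.06,BAR[2]);print(read_state()['q'])"
```

```text
time: 3.0
position: [0.5849, -0.1335, 0.3665]
orientation: [0.08, 0.702, -0.08, 0.703]
force: [-0.4, 0.2, 1.0]
grip_width: 0.0303
t 3.0 tcp mm [ 584.9 -133.5  366.5] yaw -13.01 down [ 0. -0. -1.] F [-0.4  0.2  1. ] T [-0.03 -0.1   0.03] w 30.3
 shift cm (now axes) [ 30.65 -27.93  -1.37]
 turn about tool x deg 0.59  shift cm after turn [ 30.65 -27.95  -1.07]
[-2.24395864e-01  3.09686221e-01  3.07027490e-01  1.56796382e+00
  4.27988886e-06  1.57344168e+00]
```

```bash
python3 -m handwheel '[{"jaw":4,"xyz":[0,0,0],"delta_rot":[0.6,0,0]},{"jaw":4,"xyz":[0,-3.5,-0.13],"delta_rot":[0,0,0]},{"jaw":4,"xyz":[0,-3.5,-0.13],"delta_rot":[0,0,0]},{"jaw":4,"xyz":[0,-3.5,-0.13],"delta_rot":[0,0,0]},{"jaw":4,"xyz":[0,-3.5,-0.13],"delta_rot":[0,0,0]},{"jaw":4,"xyz":[0,-3.5,-0.13],"delta_rot":[0,0,0]},{"jaw":4,"xyz":[0,-3.5,-0.13],"delta_rot":[0,0,0]},{"jaw":4,"xyz":[0,-3.5,-0.13],"delta_rot":[0,0,0]},{"jaw":4,"xyz":[0,-3.45,-0.13],"delta_rot":[0,0,0]},{"jaw":4,"xyz":[3.6,0,0],"delta_rot":[0,0,0]},{"jaw":4,"xyz":[3.6,0,0],"delta_rot":[0,0,0]},{"jaw":4,"xyz":[3.6,0,0],"delta_rot":[0,0,0]},{"jaw":4,"xyz":[3.6,0,0],"delta_rot":[0,0,0]},{"jaw":4,"xyz":[3.6,0,0],"delta_rot":[0,0,0]},{"jaw":4,"xyz":[3.6,0,0],"delta_rot":[0,0,0]},{"jaw":4,"xyz":[3.6,0,0],"delta_rot":[0,0,0]},{"jaw":4,"xyz":[3.6,0,0],"delta_rot":[0,0,0]},{"jaw":4,"xyz":[0,0,0],"delta_rot":[0,0,0]}]'
python3 -c "
from h import *
plan(pt(BAR,0,-25),.002,BAR[2])
im=cams.snapshot('side')
cv2.imwrite('pics/s1.png',cv2.resize(im[180:380,200:420],None,fx=2.7,fy=2.7))"
```

```text
time: 4.8
position: [0.5069, -0.3977, 0.0734]
orientation: [0.084, 0.705, -0.081, 0.699]
force: [-0.3, 0.1, 0.1]
grip_width: 0.0401
t 4.8 tcp mm [ 506.9 -397.7   73.4] yaw -13.38 down [-0.007  0.006 -1.   ] F [-0.3  0.1  0.1] T [ 0.04  0.08 -0.03] w 40.1
 shift cm (now axes) [ 7.13 -0.46  0.35]
 turn about tool x deg 0.22  shift cm after turn [ 7.14 -0.43  0.3 ]
```

View pics/s1.png

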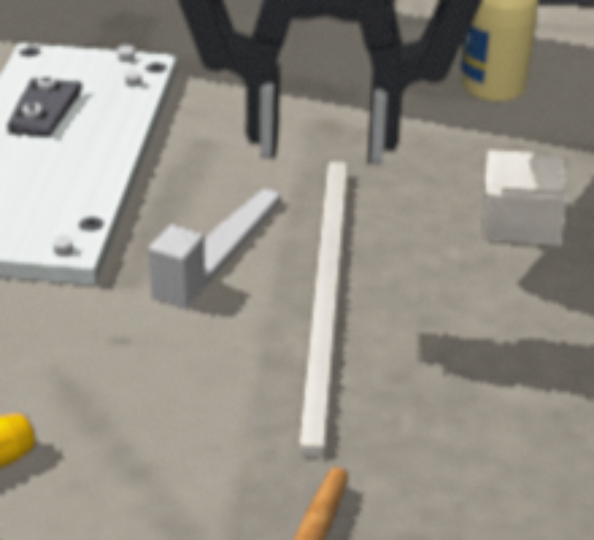

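```bash
python3 -m handwheel '[{"jaw":3.5,"xyz":[2,-0.2,0.15],"delta_rot":[0.2,0,0]},{"jaw":3.5,"xyz":[2,-0.2,0.15],"delta_rot":[0,0,0]},{"jaw":3.5,"xyz":[1.5,0,0],"delta_rot":[0,0,0]},{"jaw":3.5,"xyz":[1,0,0],"delta_rot":[0,0,0]},{"jaw":3.5,"xyz":[0,0,0],"delta_rot":[0,0,0]},{"jaw":3.5,"xyz":[0,0,0],"delta_rot":[0,0,0]}]'
python3 -c "
from h import *
plan(pt(BAR,0,-25),.002,BAR[2])"
```

```text
time: 5.45
position: [0.5124, -0.4058, 0.0146]
orientation: [0.084, 0.702, -0.084, 0.702]
force: [0.1, 0.1, 0.5]
grip_width: 0.0351
t 5.45 tcp mm [ 512.4 -405.8   14.6] yaw -13.62 down [ 0.001 -0.    -1.   ] F [0.1 0.1 0.5] T [-0.02  0.04 -0.02] w 35.1
 shift cm (now axes) [ 1.26  0.23 -0.44]
 turn about tool x deg -0.02  shift cm after turn [ 1.26  0.22 -0.43]
```

```bash
python3 -m handwheel '[{"jaw":3.5,"xyz":[0.6,0.2,-0.4],"delta_rot":[0,0,0]},{"jaw":3.5,"xyz":[0.6,0,0],"delta_rot":[0,0,0]},{"jaw":3.5,"xyz":[0,0,0],"delta_rot":[0,0,0]},{"jaw":0.8,"xyz":[0,0,0],"delta_rot":[0,0,0]},{"jaw":0.8,"xyz":[0,0,0],"delta_rot":[0,0,0]},{"jaw":0.8,"xyz":[0,0,0],"delta_rot":[0,0,0]},{"jaw":0.8,"xyz":[0,0,0],"delta_rot":[0,0,0]},{"jaw":0.8,"xyz":[0,0,0],"delta_rot":[0,0,0]}]' 40
python3 -c "
from h import *
plan(pt(BAR,0,-25),.002,BAR[2])"
```

```text
time: 6.25
position: [0.5087, -0.4028, 0.0018]
orientation: [0.084, 0.702, -0.084, 0.702]
force: [0.2, 0.2, 0.0]
grip_width: 0.008
t 6.25 tcp mm [ 508.7 -402.8    1.8] yaw -13.62 down [ 0. -0. -1.] F [0.2 0.2 0. ] T [ 0.03 -0.01  0.03] w 8.0
 shift cm (now axes) [-0.02  0.02  0.  ]
 turn about tool x deg -0.02  shift cm after turn [-0.02  0.02  0.  ]
```

```bash
python3 -c "
from h import *
im=cams.snapshot('side')
a=cv2.resize(im[180:380,230:410],None,fx=2.7,fy=2.7)
cv2.imwrite('pics/s2.png',a)"
```

```text
(no output)
```

View pics/s2.png

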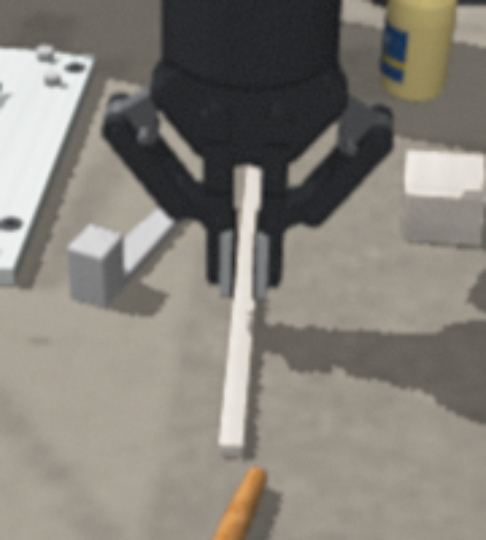

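Seen through the fingers, the bar (near end at (232,445)) still lies flat and looks to be between the pads. But the opening is exactly the 8.0 mm I commanded. I'll command it tighter to see where the fingers stop.

```bash
python3 -m handwheel '[{"jaw":0,"xyz":[0,0,0],"delta_rot":[0,0,0]},{"jaw":0,"xyz":[0,0,0],"delta_rot":[0,0,0]},{"jaw":0,"xyz":[0,0,0],"delta_rot":[0,0,0]}]' 40
python3 -m handwheel '[{"jaw":0,"xyz":[-1,0,0],"delta_rot":[0,0,0]},{"jaw":0,"xyz":[-1,0,0],"delta_rot":[0,0,0]},{"jaw":0,"xyz":[0,0,0],"delta_rot":[0,0,0]},{"jaw":0,"xyz":[0,0,0],"delta_rot":[0,0,0]}]'
python3 -c "
from h import *
plan()
im=cams.snapshot('side')
a=cv2.resize(im[180:380,230:410],None,fx=2.7,fy=2.7)
cv2.imwrite('pics/s3.png',a)"
```

```text
time: 6.6
position: [0.5085, -0.4027, 0.0017]
orientation: [0.084, 0.702, -0.084, 0.702]
force: [-0.2, -0.9, -0.0]
grip_width: -0.0
time: 7.0
position: [0.5091, -0.4031, 0.0226]
orientation: [0.084, 0.702, -0.084, 0.703]
force: [0.2, -0.4, 0.2]
grip_width: 0.0001
t 7.0 tcp mm [ 509.1 -403.1   22.6] yaw -13.62 down [ 0.001 -0.001 -1.   ] F [ 0.2 -0.4  0.2] T [0.03 0.04 0.03] w 0.1
```

View pics/s3.png

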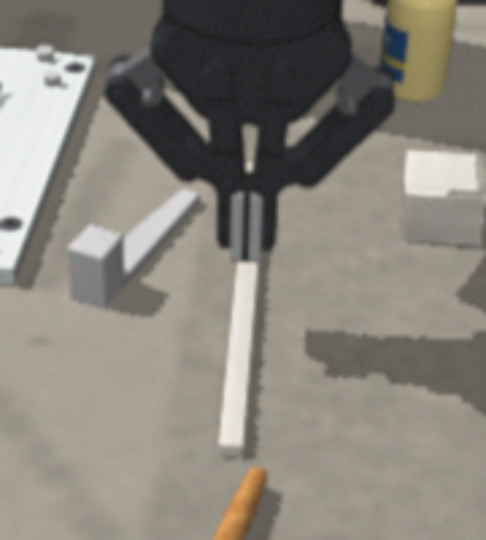

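```bash
python3 -c "
from h import *
P=np.array([[.5091,-.4031,z] for z in(.0,.008,.0226,.03,.04)])
print((proj(P,'side')-[230,180]+.5)*2.7)
print((proj(np.array([[.5085,-.4027,.0017]]),'side')-[230,180]+.5)*2.7)
print(env.grasp_offset, [a for a in dir(env) if a[0]!='_'])"
```

```text
[[243.37539648 334.67587088]
 [243.74506098 321.44407693]
 [244.43066576 296.90349693]
 [244.78369254 284.26723441]
 [245.2668023  266.97477388]]
[[242.05174098 331.46671968]]
0.0187 ['MotionError', 'grasp_offset']
```

The check: the fingers closed fully over the bar with no force, and in the picture the pad ends (row 262) sit about 20 mm above the reported TCP (expected row 297). So the reported TCP lies about 20 mm beyond the real finger ends. I'll feel for the desk with the jaws slightly open.

```bash
python3 -m handwheel '[{"jaw":2.2,"xyz":[0,0,0],"delta_rot":[0,0,0]},{"jaw":2.2,"xyz":[0.5,0,0],"delta_rot":[0,0,0]},{"jaw":2.2,"xyz":[1,0,0],"delta_rot":[0,0,0]},{"jaw":2.2,"xyz":[1,0,0],"delta_rot":[0,0,0]},{"jaw":2.2,"xyz":[0.5,0,0],"delta_rot":[0,0,0]},{"jaw":2.2,"xyz":[0.2,0,0],"delta_rot":[0,0,0]},{"jaw":2.2,"xyz":[0,0,0],"delta_rot":[0,0,0]}]'
python3 -m handwheel '[{"jaw":2.2,"xyz":[0.2,0,0],"delta_rot":[0,0,0]},{"jaw":2.2,"xyz":[0,0,0],"delta_rot":[0,0,0]}]'
python3 -m handwheel '[{"jaw":2.2,"xyz":[0.2,0,0],"delta_rot":[0,0,0]},{"jaw":2.2,"xyz":[0,0,0],"delta_rot":[0,0,0]}]'
```

```text
time: 7.75
position: [0.5082, -0.4024, -0.011]
orientation: [0.084, 0.702, -0.084, 0.702]
force: [-0.1, 0.3, -0.3]
grip_width: 0.022
time: 7.95
position: [0.5087, -0.4028, -0.0122]
orientation: [0.084, 0.702, -0.084, 0.702]
force: [0.3, 1.1, 0.4]
grip_width: 0.0222
time: 8.15
position: [0.5086, -0.4027, -0.0143]
orientation: [0.084, 0.702, -0.084, 0.702]
force: [-0.5, -0.2, -0.6]
grip_width: 0.0223
```

```bash
python3 -m handwheel '[{"jaw":2.2,"xyz":[0.2,0,0],"delta_rot":[0,0,0]},{"jaw":2.2,"xyz":[0,0,0],"delta_rot":[0,0,0]}]'
python3 -m handwheel '[{"jaw":2.2,"xyz":[0.15,0,0],"delta_rot":[0,0,0]},{"jaw":2.2,"xyz":[0,0,0],"delta_rot":[0,0,0]}]'
python3 -m handwheel '[{"jaw":0,"xyz":[0,0,0],"delta_rot":[0,0,0]},{"jaw":0,"xyz":[0,0,0],"delta_rot":[0,0,0]},{"jaw":0,"xyz":[0,0,0],"delta_rot":[0,0,0]},{"jaw":0,"xyz":[0,0,0],"delta_rot":[0,0,0]},{"jaw":0,"xyz":[0,0,0],"delta_rot":[0,0,0]}]' 40
```

```text
time: 8.35
position: [0.5085, -0.4026, -0.0165]
orientation: [0.084, 0.702, -0.084, 0.702]
force: [-0.6, 0.2, -0.3]
grip_width: 0.0222
time: 8.55
position: [0.5084, -0.4026, -0.018]
orientation: [0.084, 0.702, -0.084, 0.702]
force: [0.3, -0.1, -0.2]
grip_width: 0.0221
time: 9.05
position: [0.5086, -0.4027, -0.0177]
orientation: [0.084, 0.702, -0.084, 0.702]
force: [-0.6, -0.4, 0.1]
grip_width: 0.007
```

```bash
python3 -m handwheel '[{"jaw":0,"xyz":[-1.5,0,0],"delta_rot":[0,0,0]},{"jaw":0,"xyz":[-2.5,0,0],"delta_rot":[0,0,0]},{"jaw":0,"xyz":[-2,0,0],"delta_rot":[0,0,0]},{"jaw":0,"xyz":[0,0,0],"delta_rot":[0,0,0]},{"jaw":0,"xyz":[0,0,0],"delta_rot":[0,0,0]}]'
python3 -c "
from h import *
plan(pt(FX,12,-30),None,FX[2])
im=cams.snapshot('side');im2=cams.snapshot('top')
a=cv2.resize(im[150:400,150:450],(600,500));b=im2[180:380,220:500]
b=cv2.resize(b,(700,500))
cv2.imwrite('pics/s4.png',cv2.resize(np.hstack([a,b]),(800,308)))"
```

```text
time: 9.55
position: [0.5089, -0.403, 0.0428]
orientation: [0.084, 0.702, -0.084, 0.703]
force: [0.2, 0.3, -1.8]
grip_width: 0.007
t 9.55 tcp mm [ 508.9 -403.    42.8] yaw -13.62 down [ 0.001 -0.001 -1.   ] F [ 0.2  0.3 -1.8] T [-0.03  0.01  0.08] w 7.0
 shift cm (now axes) [ -0.02   8.37 -14.57]
 turn about tool x deg 3.13  shift cm after turn [ -0.     7.56 -15.  ]
```

View pics/s4.png

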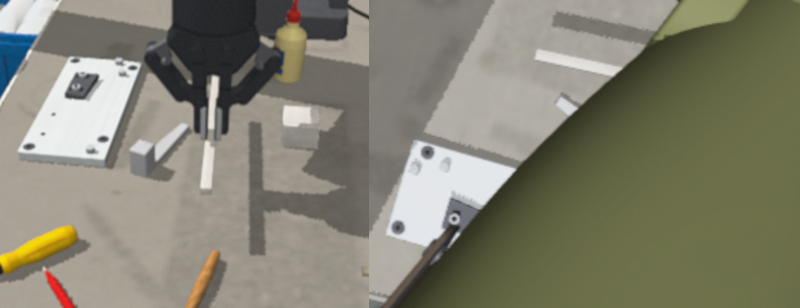

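The bar is held level about 60 mm up (its shadow is parallel to it), and the wedge, V-block and bottle are undisturbed. Now I'll carry it over the plate.

```bash
python3 -m handwheel '[{"jaw":0,"xyz":[0,0,0],"delta_rot":[1.6,0,0]},{"jaw":0,"xyz":[0,0,0],"delta_rot":[1.5,0,0]},{"jaw":0,"xyz":[0,1.5,-3],"delta_rot":[0,0,0]},{"jaw":0,"xyz":[0,1.5,-3],"delta_rot":[0,0,0]},{"jaw":0,"xyz":[0,1.5,-3],"delta_rot":[0,0,0]},{"jaw":0,"xyz":[0,1.5,-3],"delta_rot":[0,0,0]},{"jaw":0,"xyz":[0,1.46,-2.8],"delta_rot":[0,0,0]},{"jaw":0,"xyz":[1,0,0],"delta_rot":[0,0,0]},{"jaw":0,"xyz":[1,0,0],"delta_rot":[0,0,0]},{"jaw":0,"xyz":[0,0,0],"delta_rot":[0,0,0]},{"jaw":0,"xyz":[0,0,0],"delta_rot":[0,0,0]}]'
python3 -c "
from h import *
plan(pt(FX,14,-31),-.0057,FX[2])"
```

```text
time: 10.75
position: [0.3889, -0.2893, 0.0218]
orientation: [0.103, 0.7, -0.103, 0.699]
force: [0.6, -0.9, -0.6]
grip_width: 0.0068
t 10.75 tcp mm [ 388.9 -289.3   21.8] yaw -16.75 down [-0.  0. -1.] F [ 0.6 -0.9 -0.6] T [-0.03  0.01  0.03] w 6.8
 shift cm (now axes) [ 2.75  0.03 -0.03]
 turn about tool x deg 0.0  shift cm after turn [ 2.75  0.03 -0.03]
```

```bash
python3 -m handwheel '[{"jaw":0,"xyz":[1.2,0,0],"delta_rot":[0,0,0]},{"jaw":0,"xyz":[1,0,0],"delta_rot":[0,0,0]},{"jaw":0,"xyz":[0.3,0,0],"delta_rot":[0,0,0]},{"jaw":0,"xyz":[0,0,0],"delta_rot":[0,0,0]},{"jaw":0,"xyz":[0,0,0],"delta_rot":[0,0,0]}]'
python3 -m handwheel '[{"jaw":0,"xyz":[0.15,0,0],"delta_rot":[0,0,0]},{"jaw":0,"xyz":[0,0,0],"delta_rot":[0,0,0]}]'
python3 -m handwheel '[{"jaw":0,"xyz":[0.1,0,0],"delta_rot":[0,0,0]},{"jaw":0,"xyz":[0,0,0],"delta_rot":[0,0,0]}]'
```

```text
time: 11.25
position: [0.3883, -0.2886, -0.0029]
orientation: [0.103, 0.7, -0.103, 0.699]
force: [0.2, 0.6, -0.6]
grip_width: 0.0069
time: 11.45
position: [0.3885, -0.2888, -0.0041]
orientation: [0.103, 0.699, -0.103, 0.7]
force: [-1.2, -0.5, -1.6]
grip_width: 0.0068
time: 11.65
position: [0.3884, -0.2887, -0.0052]
orientation: [0.103, 0.7, -0.103, 0.7]
force: [0.4, -0.6, -1.4]
grip_width: 0.0069
```

```bash
for i in 1; do python3 -m handwheel '[{"jaw":0,"xyz":[0.08,0,0],"delta_rot":[0,0,0]},{"jaw":0,"xyz":[0,0,0],"delta_rot":[0,0,0]}]'; done
python3 -m handwheel '[{"jaw":0,"xyz":[0.06,0,0],"delta_rot":[0,0,0]},{"jaw":0,"xyz":[0,0,0],"delta_rot":[0,0,0]}]'
python3 -c "
from h import *
plan()
cams.snapshot('side')
m=masks('bar',['side']);
for k in m.values(): v,u=np.nonzero(k); cv2.imwrite('pics/m.png',k.astype(np.uint8)*255)
im=cams.snapshot('side')
cv2.imwrite('pics/s5.png',cv2.resize(im[180:300,150:300],None,fx=4,fy=4,interpolation=cv2.INTER_CUBIC))"
```

```text
time: 11.85
position: [0.3884, -0.2888, -0.0058]
orientation: [0.103, 0.699, -0.103, 0.7]
force: [-1.1, 0.8, 2.4]
grip_width: 0.0072
time: 12.05
position: [0.3884, -0.2888, -0.0059]
orientation: [0.103, 0.699, -0.103, 0.7]
force: [-2.3, 1.5, 9.5]
grip_width: 0.007
t 12.05 tcp mm [ 388.4 -288.8   -5.9] yaw -16.73 down [ 0. -0. -1.] F [-2.3  1.5  9.5] T [0.38 0.53 0.  ] w 7.0
bar side 0.73 [222. 246.  42.  91.]
```

View pics/s5.png

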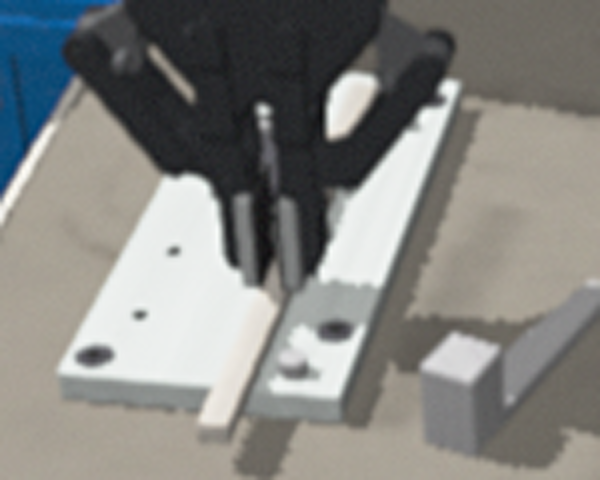

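Contact came at TCP z = -5.7 mm, as expected for the 12 mm plate. The bar lies about 6 mm to the -x side of the pin at (293,360). I'll ease the pressure and slide it to the side pins.

```bash
python3 -m handwheel '[{"jaw":0,"xyz":[-0.06,0,0],"delta_rot":[0,0,0]},{"jaw":0,"xyz":[0,0,0.2],"delta_rot":[0,0,0]},{"jaw":0,"xyz":[0,0,0.2],"delta_rot":[0,0,0]},{"jaw":0,"xyz":[0,0,0],"delta_rot":[0,0,0]},{"jaw":0,"xyz":[0,0,0],"delta_rot":[0,0,0]}]'
for i in 1; do python3 -m handwheel '[{"jaw":0,"xyz":[0,0,0.1],"delta_rot":[0,0,0]},{"jaw":0,"xyz":[0,0,0],"delta_rot":[0,0,0]}]'; done
python3 -m handwheel '[{"jaw":0,"xyz":[0,0,0.1],"delta_rot":[0,0,0]},{"jaw":0,"xyz":[0,0,0],"delta_rot":[0,0,0]}]'
python3 -c "
from h import *
plan(pt(FX,20,-31))"
```

```text
time: 12.7
position: [0.3907, -0.2895, -0.0059]
orientation: [0.103, 0.701, -0.103, 0.699]
force: [-6.6, 1.7, 10.3]
grip_width: 0.0068
time: 12.9
position: [0.391, -0.2895, -0.0059]
orientation: [0.103, 0.701, -0.103, 0.698]
force: [-8.0, 2.3, 11.6]
grip_width: 0.0074
time: 13.1
position: [0.3924, -0.29, -0.0059]
orientation: [0.103, 0.701, -0.103, 0.699]
force: [-6.7, 2.1, 10.8]
grip_width: 0.0066
t 13.1 tcp mm [ 392.4 -290.    -5.9] yaw -16.74 down [-0.003  0.    -1.   ] F [-6.7  2.1 10.8] T [0.43 1.46 0.03] w 6.6
 shift cm (now axes) [-0.   -0.    0.21]
```

```bash
python3 -m handwheel '[{"jaw":0,"xyz":[-0.07,0,0],"delta_rot":[0,0,0]},{"jaw":0,"xyz":[0,0,0],"delta_rot":[0,0,0]}]'
python3 -m handwheel '[{"jaw":0,"xyz":[0,0,0.1],"delta_rot":[0,0,0]},{"jaw":0,"xyz":[0,0,0],"delta_rot":[0,0,0]}]'
python3 -m handwheel '[{"jaw":0,"xyz":[0,0,0.1],"delta_rot":[0,0,0]},{"jaw":0,"xyz":[0,0,0],"delta_rot":[0,0,0]}]'
python3 -c "
from h import *
plan(pt(FX,20,-31))"
```

```text
time: 13.3
position: [0.3941, -0.2904, -0.0055]
orientation: [0.103, 0.7, -0.103, 0.7]
force: [0.2, 0.1, 0.2]
grip_width: 0.0067
time: 13.5
position: [0.3944, -0.2904, -0.0057]
orientation: [0.103, 0.7, -0.103, 0.699]
force: [-2.7, 1.2, 1.7]
grip_width: 0.0069
time: 13.7
position: [0.3945, -0.2905, -0.0058]
orientation: [0.103, 0.701, -0.103, 0.699]
force: [-5.4, 0.8, 3.5]
grip_width: 0.007
t 13.7 tcp mm [ 394.5 -290.5   -5.8] yaw -16.74 down [-0.003  0.001 -1.   ] F [-5.4  0.8  3.5] T [ 0.22  1.2  -0.04] w 7.0
 shift cm (now axes) [-0.   -0.02  0.  ]
```

Pin contact is felt at fixture x = 20.0 mm, exactly where it should be. I'll relax that a little and slide toward the end pin.

```bash
python3 -m handwheel '[{"jaw":0,"xyz":[-0.03,0.15,-0.13],"delta_rot":[0,0,0]},{"jaw":0,"xyz":[0,0.15,0],"delta_rot":[0,0,0]},{"jaw":0,"xyz":[0,0.1,0],"delta_rot":[0,0,0]},{"jaw":0,"xyz":[0,0,0],"delta_rot":[0,0,0]},{"jaw":0,"xyz":[0,0,0],"delta_rot":[0,0,0]}]'
python3 -m handwheel '[{"jaw":0,"xyz":[0,0.1,0],"delta_rot":[0,0,0]},{"jaw":0,"xyz":[0,0,0],"delta_rot":[0,0,0]}]'
python3 -m handwheel '[{"jaw":0,"xyz":[0,0.1,0],"delta_rot":[0,0,0]},{"jaw":0,"xyz":[0,0,0],"delta_rot":[0,0,0]}]'
python3 -c "
from h import *
plan(pt(FX,20,-25))"
```

```text
time: 14.2
position: [0.3957, -0.2866, -0.0052]
orientation: [0.103, 0.7, -0.103, 0.699]
force: [-4.2, -0.4, -1.5]
grip_width: 0.007
time: 14.4
position: [0.3959, -0.2857, -0.0052]
orientation: [0.103, 0.7, -0.103, 0.699]
force: [-4.0, -0.7, -1.1]
grip_width: 0.0068
time: 14.6
position: [0.396, -0.2855, -0.0051]
orientation: [0.102, 0.7, -0.104, 0.699]
force: [-5.3, -2.6, -1.6]
grip_width: 0.0071
t 14.6 tcp mm [ 396.  -285.5   -5.1] yaw -16.74 down [-0.001 -0.002 -1.   ] F [-5.3 -2.6 -1.6] T [-0.66  1.08  0.04] w 7.1
 shift cm (now axes) [-0.    0.06 -0.  ]
```

```bash
python3 -m handwheel '[{"jaw":0,"xyz":[0.06,-0.08,-0.05],"delta_rot":[0,0,0]},{"jaw":0,"xyz":[0,0,0],"delta_rot":[0,0,0]},{"jaw":2.4,"xyz":[0,0,0],"delta_rot":[0,0,0]},{"jaw":2.4,"xyz":[0,0,0],"delta_rot":[0,0,0]},{"jaw":2.4,"xyz":[0,0,0],"delta_rot":[0,0,0]},{"jaw":2.4,"xyz":[-1,0,0],"delta_rot":[0,0,0]},{"jaw":2.4,"xyz":[-3,0,0],"delta_rot":[0,0,0]},{"jaw":4,"xyz":[-3,0,0],"delta_rot":[0,0,0]},{"jaw":4,"xyz":[-3,0,0],"delta_rot":[0,0,0]},{"jaw":4,"xyz":[0,0,3],"delta_rot":[0,0,0]},{"jaw":4,"xyz":[0,0,0],"delta_rot":[0,0,0]}]'
python3 -c "
from h import *
plan(WED[:2],.06,WED[2])
for c in ('side','top'): cams.snapshot(c)
for n,s,z in(('bar',[*pt(FX,20,0),FX[2]],.012),('wedge',WED,0)):
  ms=masks(n)
  for k in(['top','side'],['side'],['top']):
    m={q:ms[q] for q in k if q in ms}
    if m: s_,f=fit(n,m,s,z);print(n,k,np.round(s_[:2]*1e3,1),round(np.degrees(s_[2]),2),round(f,3),'expected',np.round(np.array(s[:2])*1e3,1))
im=cams.snapshot('side')
cv2.imwrite('pics/s6.png',cv2.resize(im[180:310,140:340],None,fx=4,fy=4,interpolation=cv2.INTER_CUBIC))"
```

```text
time: 15.7
position: [0.4288, -0.2961, 0.097]
orientation: [0.102, 0.697, -0.103, 0.702]
force: [-0.3, -0.9, 0.2]
grip_width: 0.0398
t 15.7 tcp mm [ 428.8 -296.1   97. ] yaw -16.68 down [ 0.006 -0.003 -1.   ] F [-0.3 -0.9  0.2] T [-0.01 -0.02  0.01] w 39.8
 shift cm (now axes) [ 3.73 -5.68  3.38]
 turn about tool x deg 19.32  shift cm after turn [ 3.7  -4.24  5.1 ]
bar top none
bar side 0.81 [228. 244.  42.  87.]
bar ['top', 'side'] [ 403.  -258.3] -16.89 0.142 expected [ 403.4 -261. ]
bar ['side'] [ 403.  -258.3] -16.89 0.142 expected [ 403.4 -261. ]
wedge top 0.32 [274. 145.  28.  33.]
wedge side 0.64 [280. 273.  52.  45.]
wedge ['top', 'side'] [ 444.8 -359.3] -35.51 2.046 expected [ 445.1 -360.4]
wedge ['side'] [ 444.5 -359.1] -35.81 0.084 expected [ 445.1 -360.4]
wedge ['top'] [ 481.5 -262.9] -72.11 1.9 expected [ 445.1 -360.4]
```

View pics/s6.png

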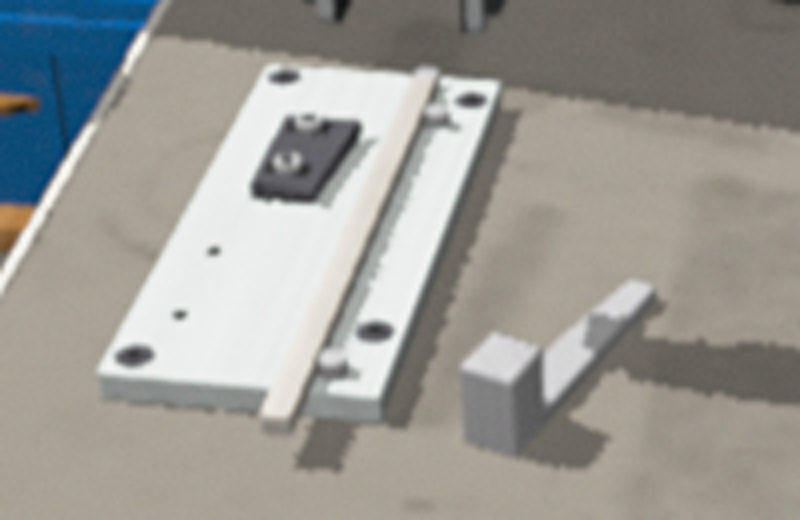

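The bar sits against both side pins (lower pin (333,358), upper pin (437,112)) and the end pin (427,75). Next, the wedge.

```bash
python3 -m handwheel '[{"jaw":5,"xyz":[0,0,0],"delta_rot":[6.4,0,0]},{"jaw":5,"xyz":[0,0,0],"delta_rot":[6.4,0,0]},{"jaw":5,"xyz":[0,0,0],"delta_rot":[6.3,0,0]},{"jaw":5,"xyz":[1,-2.1,2.5],"delta_rot":[0,0,0]},{"jaw":5,"xyz":[1,-2.1,2.5],"delta_rot":[0,0,0]},{"jaw":5,"xyz":[2,0,0],"delta_rot":[0,0,0]},{"jaw":5,"xyz":[0,0,0],"delta_rot":[0,0,0]},{"jaw":5,"xyz":[0,0,0],"delta_rot":[0,0,0]}]'
python3 -c "
from h import *
WED=[.4447,-.3605,np.radians(-35.8)]
plan(WED[:2],-.007,WED[2])"
```

```text
time: 16.85
position: [0.4393, -0.3565, 0.0538]
orientation: [0.218, 0.674, -0.217, 0.672]
force: [0.5, -0.2, -0.3]
grip_width: 0.0499
t 16.85 tcp mm [ 439.3 -356.5   53.8] yaw -35.83 down [-0.002  0.002 -1.   ] F [ 0.5 -0.2 -0.3] T [0.01 0.03 0.02] w 49.9
 shift cm (now axes) [ 6.08 -0.01  0.69]
 turn about tool x deg -0.03  shift cm after turn [ 6.08 -0.01  0.67]
```

```bash
python3 -m handwheel '[{"jaw":5,"xyz":[1,0,0.65],"delta_rot":[0,0,0]},{"jaw":5,"xyz":[2,0,0],"delta_rot":[0,0,0]},{"jaw":5,"xyz":[2,0,0],"delta_rot":[0,0,0]},{"jaw":5,"xyz":[1,0,0],"delta_rot":[0,0,0]},{"jaw":5,"xyz":[0,0,0],"delta_rot":[0,0,0]},{"jaw":5,"xyz":[0,0,0],"delta_rot":[0,0,0]}]'
python3 -m handwheel '[{"jaw":1,"xyz":[0,0,0],"delta_rot":[0,0,0]},{"jaw":1,"xyz":[0,0,0],"delta_rot":[0,0,0]},{"jaw":1,"xyz":[0,0,0],"delta_rot":[0,0,0]},{"jaw":1,"xyz":[0,0,0],"delta_rot":[0,0,0]},{"jaw":1,"xyz":[0,0,0],"delta_rot":[0,0,0]}]' 40
python3 -c "
from h import *
plan()"
python3 -m handwheel '[{"jaw":1,"xyz":[-1,0,0],"delta_rot":[0,0,0]},{"jaw":1,"xyz":[-2,0,0],"delta_rot":[0,0,0]},{"jaw":1,"xyz":[-3,0,0],"delta_rot":[0,0,0]},{"jaw":1,"xyz":[0,0,0],"delta_rot":[0,0,0]},{"jaw":1,"xyz":[0,0,0],"delta_rot":[0,0,0]},{"jaw":1,"xyz":[0,0,0],"delta_rot":[0,0,0]}]'
python3 -c "
from h import *
plan(pt(FX,4,-76),.06,FX[2])
cams.snapshot('side');ms=masks('wedge',['side'])
s_,f=fit('wedge',ms,[.4447,-.3605,np.radians(-35.8)],.057);print(s_[:2]*1e3,np.degrees(s_[2]),f)
im=cams.snapshot('side')
cv2.imwrite('pics/s7.png',cv2.resize(im[160:320,180:350],None,fx=3.5,fy=3.5,interpolation=cv2.INTER_CUBIC))"
```

```text
time: 17.45
position: [0.4461, -0.3613, -0.0051]
orientation: [0.217, 0.673, -0.217, 0.673]
force: [-0.0, -1.1, -0.2]
grip_width: 0.0502
time: 17.95
position: [0.4463, -0.3617, -0.0046]
orientation: [0.217, 0.672, -0.218, 0.673]
force: [-1.0, 0.3, 6.0]
grip_width: 0.0189
t 17.95 tcp mm [ 446.3 -361.7   -4.6] yaw -35.82 down [ 0.001 -0.001 -1.   ] F [-1.   0.3  6. ] T [ 0.18  0.16 -0.03] w 18.9
time: 18.55
position: [0.4449, -0.3606, 0.0535]
orientation: [0.218, 0.673, -0.217, 0.672]
force: [-0.4, -0.2, -2.8]
grip_width: 0.0189
t 18.55 tcp mm [ 444.9 -360.6   53.5] yaw -35.82 down [-0.001  0.001 -1.   ] F [-0.4 -0.2 -2.8] T [-0.01  0.06 -0.03] w 18.9
 shift cm (now axes) [-0.64 -2.06 -8.24]
 turn about tool x deg -19.07  shift cm after turn [-0.65  0.75 -8.46]
wedge side 0.62 [279. 236.  51.  42.]
[ 444.42743771 -357.92376447] -34.69953493924174 0.41299810246679314
```

View pics/s7.png

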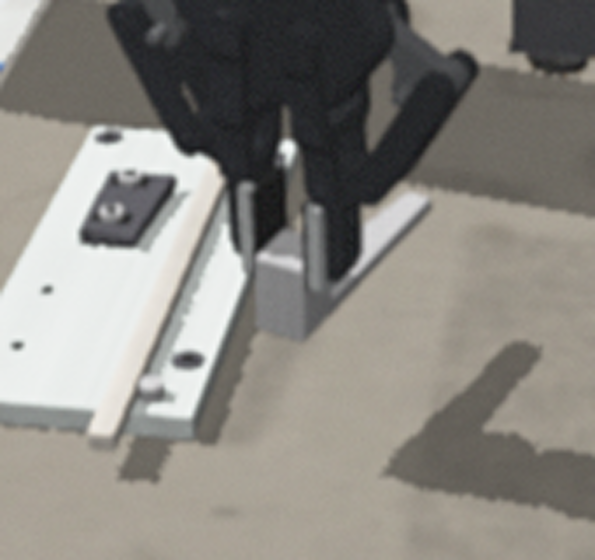

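The wedge is held squarely by the head and level (head's lower corner (305,335), tip (425,200)). Now I'll turn it and bring it over the plate in front of the slot.

```bash
python3 -m handwheel '[{"jaw":1,"xyz":[0,0,0],"delta_rot":[-6.4,0,0]},{"jaw":1,"xyz":[0,0,0],"delta_rot":[-6.4,0,0]},{"jaw":1,"xyz":[0,0,0],"delta_rot":[-6.25,0,0]},{"jaw":1,"xyz":[-0.5,0.25,-2.8],"delta_rot":[0,0,0]},{"jaw":1,"xyz":[0,0.25,-2.8],"delta_rot":[0,0,0]},{"jaw":1,"xyz":[0,0.25,-2.9],"delta_rot":[0,0,0]},{"jaw":1,"xyz":[1,0,0],"delta_rot":[0,0,0]},{"jaw":1,"xyz":[1,0,0],"delta_rot":[0,0,0]},{"jaw":1,"xyz":[0,0,0],"delta_rot":[0,0,0]},{"jaw":1,"xyz":[0,0,0],"delta_rot":[0,0,0]}]'
python3 -c "
from h import *
plan(pt(FX,3.5,-76),.0085,FX[2])"
```

```text
time: 19.7
position: [0.367, -0.3297, 0.0388]
orientation: [0.103, 0.7, -0.103, 0.699]
force: [0.6, 0.3, -1.6]
grip_width: 0.0187
t 19.7 tcp mm [ 367.  -329.7   38.8] yaw -16.75 down [-0.  0. -1.] F [ 0.6  0.3 -1.6] T [-0.08  0.03  0.04] w 18.7
 shift cm (now axes) [ 3.03  0.02 -0.15]
 turn about tool x deg -0.0  shift cm after turn [ 3.03  0.03 -0.15]
```

```bash
python3 -m handwheel '[{"jaw":1,"xyz":[1,0,-0.15],"delta_rot":[0,0,0]},{"jaw":1,"xyz":[1,0,0],"delta_rot":[0,0,0]},{"jaw":1,"xyz":[0.9,0,0],"delta_rot":[0,0,0]},{"jaw":1,"xyz":[0,0,0],"delta_rot":[0,0,0]},{"jaw":1,"xyz":[0,0,0],"delta_rot":[0,0,0]}]'
python3 -m handwheel '[{"jaw":1,"xyz":[0.08,0,0],"delta_rot":[0,0,0]},{"jaw":1,"xyz":[0,0,0],"delta_rot":[0,0,0]}]'
python3 -m handwheel '[{"jaw":1,"xyz":[0.08,0,0],"delta_rot":[0,0,0]},{"jaw":1,"xyz":[0,0,0],"delta_rot":[0,0,0]}]'
python3 -c "
from h import *
plan(pt(FX,3.5,-76),.0085,FX[2])"
```

```text
time: 20.2
position: [0.3647, -0.3288, 0.0098]
orientation: [0.103, 0.7, -0.103, 0.699]
force: [-0.3, 0.1, -2.6]
grip_width: 0.0191
time: 20.4
position: [0.3653, -0.3293, 0.0098]
orientation: [0.103, 0.699, -0.103, 0.7]
force: [-0.0, -0.5, -2.4]
grip_width: 0.0189
time: 20.6
position: [0.3652, -0.3292, 0.0089]
orientation: [0.103, 0.699, -0.103, 0.7]
force: [-0.3, 0.2, -2.0]
grip_width: 0.0191
t 20.6 tcp mm [ 365.2 -329.2    8.9] yaw -16.77 down [ 0. -0. -1.] F [-0.3  0.2 -2. ] T [0.01 0.01 0.01] w 19.1
 shift cm (now axes) [0.04 0.03 0.04]
 turn about tool x deg -0.02  shift cm after turn [0.04 0.03 0.04]
```

```bash
python3 -m handwheel '[{"jaw":1,"xyz":[0.08,0,0],"delta_rot":[0,0,0]},{"jaw":1,"xyz":[0,0,0],"delta_rot":[0,0,0]}]'
python3 -m handwheel '[{"jaw":1,"xyz":[0.06,0,0],"delta_rot":[0,0,0]},{"jaw":1,"xyz":[0,0,0],"delta_rot":[0,0,0]}]'
python3 -m handwheel '[{"jaw":1,"xyz":[0.05,0,0],"delta_rot":[0,0,0]},{"jaw":1,"xyz":[0,0,0],"delta_rot":[0,0,0]}]'
```

```text
time: 20.8
position: [0.365, -0.3291, 0.0079]
orientation: [0.103, 0.7, -0.103, 0.7]
force: [0.5, -0.2, -2.4]
grip_width: 0.019
time: 21.0
position: [0.3651, -0.3291, 0.0074]
orientation: [0.103, 0.7, -0.103, 0.7]
force: [-0.6, 0.5, 0.1]
grip_width: 0.0187
time: 21.2
position: [0.3651, -0.3292, 0.0074]
orientation: [0.103, 0.699, -0.103, 0.7]
force: [-2.1, 1.0, 5.8]
grip_width: 0.0186
```

```bash
python3 -m handwheel '[{"jaw":1,"xyz":[-0.06,0,0.1],"delta_rot":[0,0,0]},{"jaw":1,"xyz":[0,0.5,0],"delta_rot":[0,0,0]},{"jaw":1,"xyz":[0,0.5,0],"delta_rot":[0,0,0]},{"jaw":1,"xyz":[0,0.5,0],"delta_rot":[0,0,0]},{"jaw":1,"xyz":[0,0.5,0],"delta_rot":[0,0,0]},{"jaw":1,"xyz":[0,0.5,0],"delta_rot":[0,0,0]},{"jaw":1,"xyz":[0,0,0],"delta_rot":[0,0,0]},{"jaw":1,"xyz":[0,0,0],"delta_rot":[0,0,0]},{"jaw":1,"xyz":[0,0,0],"delta_rot":[0,0,0]}]'
python3 -c "
from h import *
plan(pt(FX,4.5,-32))"
```

```text
time: 22.1
position: [0.3733, -0.305, 0.0074]
orientation: [0.103, 0.7, -0.103, 0.7]
force: [-0.4, 1.2, 1.1]
grip_width: 0.0187
t 22.1 tcp mm [ 373.3 -305.     7.4] yaw -16.76 down [ 0.     0.001 -1.   ] F [-0.4  1.2  1.1] T [ 0.35 -0.13  0.03] w 18.7
 shift cm (now axes) [0.   1.88 0.06]
```

```bash
python3 -m handwheel '[{"jaw":1,"xyz":[0,0.4,0.04],"delta_rot":[0,0,0]},{"jaw":1,"xyz":[0,0.4,0],"delta_rot":[0,0,0]},{"jaw":1,"xyz":[0,0.4,0],"delta_rot":[0,0,0]},{"jaw":1,"xyz":[0,0,0],"delta_rot":[0,0,0]},{"jaw":1,"xyz":[0,0,0],"delta_rot":[0,0,0]}]'
python3 -m handwheel '[{"jaw":1,"xyz":[0,0.2,0],"delta_rot":[0,0,0]},{"jaw":1,"xyz":[0,0.2,0],"delta_rot":[0,0,0]},{"jaw":1,"xyz":[0,0,0],"delta_rot":[0,0,0]}]'
python3 -m handwheel '[{"jaw":1,"xyz":[0,0.2,0],"delta_rot":[0,0,0]},{"jaw":1,"xyz":[0,0.2,0],"delta_rot":[0,0,0]},{"jaw":1,"xyz":[0,0,0],"delta_rot":[0,0,0]}]'
python3 -c "
from h import *
plan(pt(FX,5,-13))"
```

```text
time: 22.6
position: [0.3772, -0.2935, 0.0074]
orientation: [0.103, 0.699, -0.103, 0.7]
force: [0.7, 0.8, 1.6]
grip_width: 0.0186
time: 22.9
position: [0.3782, -0.2902, 0.0074]
orientation: [0.103, 0.7, -0.103, 0.7]
force: [-0.2, -2.4, 0.9]
grip_width: 0.0187
time: 23.2
position: [0.3794, -0.2862, 0.0074]
orientation: [0.103, 0.7, -0.103, 0.7]
force: [-0.7, -0.6, 0.7]
grip_width: 0.0185
t 23.2 tcp mm [ 379.4 -286.2    7.4] yaw -16.76 down [ 0.  0. -1.] F [-0.7 -0.6  0.7] T [-0.15 -0.09 -0.03] w 18.5
 shift cm (now axes) [0.   1.8  0.06]
```

Origin is at y ≈ -31 with no jam yet. I'll continue in 2 mm steps and watch the force.

```bash
python3 -m handwheel '[{"jaw":1,"xyz":[0,0.2,0],"delta_rot":[0,0,0]},{"jaw":1,"xyz":[0,0.2,0],"delta_rot":[0,0,0]},{"jaw":1,"xyz":[0,0,0],"delta_rot":[0,0,0]}]'
python3 -m handwheel '[{"jaw":1,"xyz":[0,0.2,0],"delta_rot":[0,0,0]},{"jaw":1,"xyz":[0,0.2,0],"delta_rot":[0,0,0]},{"jaw":1,"xyz":[0,0,0],"delta_rot":[0,0,0]}]'
python3 -c "
from h import *
plan(pt(FX,5,-13))"
```

```text
time: 23.5
position: [0.3806, -0.2823, 0.0074]
orientation: [0.103, 0.7, -0.103, 0.7]
force: [0.4, 0.3, 1.0]
grip_width: 0.0191
time: 23.8
position: [0.3817, -0.2784, 0.0074]
orientation: [0.103, 0.7, -0.103, 0.7]
force: [0.3, -0.5, 0.2]
grip_width: 0.019
t 23.8 tcp mm [ 381.7 -278.4    7.4] yaw -16.76 down [ 0.  0. -1.] F [ 0.3 -0.5  0.2] T [-0.14 -0.02 -0.04] w 19.0
 shift cm (now axes) [0.   1.   0.06]
```

```bash
python3 -m handwheel '[{"jaw":1,"xyz":[0,0.2,0],"delta_rot":[0,0,0]},{"jaw":1,"xyz":[0,0.1,0],"delta_rot":[0,0,0]},{"jaw":1,"xyz":[0,0,0],"delta_rot":[0,0,0]}]'
python3 -m handwheel '[{"jaw":1,"xyz":[0,0.2,0],"delta_rot":[0,0,0]},{"jaw":1,"xyz":[0,0.1,0],"delta_rot":[0,0,0]},{"jaw":1,"xyz":[0,0,0],"delta_rot":[0,0,0]}]'
python3 -m handwheel '[{"jaw":1,"xyz":[0,0.2,0],"delta_rot":[0,0,0]},{"jaw":1,"xyz":[0,0.1,0],"delta_rot":[0,0,0]},{"jaw":1,"xyz":[0,0,0],"delta_rot":[0,0,0]}]'
python3 -c "
from h import *
plan(pt(FX,5,-13))"
```

```text
time: 24.1
position: [0.3826, -0.2757, 0.0074]
orientation: [0.103, 0.7, -0.103, 0.7]
force: [-0.2, 0.5, 0.8]
grip_width: 0.0192
time: 24.4
position: [0.3837, -0.2729, 0.0074]
orientation: [0.103, 0.699, -0.103, 0.7]
force: [0.6, -1.3, 0.2]
grip_width: 0.0187
time: 24.7
position: [0.3847, -0.2701, 0.0075]
orientation: [0.103, 0.699, -0.103, 0.7]
force: [1.2, -2.4, -1.7]
grip_width: 0.0184
t 24.7 tcp mm [ 384.7 -270.1    7.5] yaw -16.77 down [ 0.001 -0.    -1.   ] F [ 1.2 -2.4 -1.7] T [-0.44 -0.43 -0.2 ] w 18.4
 shift cm (now axes) [0.   0.12 0.02]
```

Rail contact is first felt with the origin at y ≈ -14 mm (mean jam -13), so the wedge is in place. I'll release and press from behind the head with closed fingers.

```bash
python3 -m handwheel '[{"jaw":3.2,"xyz":[0,0,0],"delta_rot":[0,0,0]},{"jaw":3.2,"xyz":[0,0,0],"delta_rot":[0,0,0]},{"jaw":3.2,"xyz":[0,0,0],"delta_rot":[0,0,0]},{"jaw":3.2,"xyz":[-2,0,0],"delta_rot":[0,0,0]},{"jaw":3.2,"xyz":[-2.5,0,0],"delta_rot":[0,0,0]},{"jaw":0,"xyz":[0,-1.7,0],"delta_rot":[0,0,0]},{"jaw":0,"xyz":[0,-1.7,0],"delta_rot":[0,0,0]},{"jaw":0,"xyz":[0,0,0],"delta_rot":[0,0,0]},{"jaw":0,"xyz":[2,0,0],"delta_rot":[0,0,0]},{"jaw":0,"xyz":[2,0,0],"delta_rot":[0,0,0]},{"jaw":0,"xyz":[0,0,0],"delta_rot":[0,0,0]},{"jaw":0,"xyz":[0,0,0],"delta_rot":[0,0,0]}]' 40
python3 -c "
from h import *
plan(pt(FX,5,-36),.006)
im=cams.snapshot('side')
cv2.imwrite('pics/s8.png',cv2.resize(im[170:310,140:310],None,fx=4,fy=4,interpolation=cv2.INTER_CUBIC))"
```

```text
time: 25.9
position: [0.3739, -0.3018, 0.0122]
orientation: [0.103, 0.7, -0.103, 0.699]
force: [0.1, 0.4, -0.1]
grip_width: 0.0002
t 25.9 tcp mm [ 373.9 -301.8   12.2] yaw -16.76 down [-0.001  0.001 -1.   ] F [ 0.1  0.4 -0.1] T [ 0.01 -0.01  0.02] w 0.2
 shift cm (now axes) [0.63 1.16 0.14]
```

View pics/s8.png

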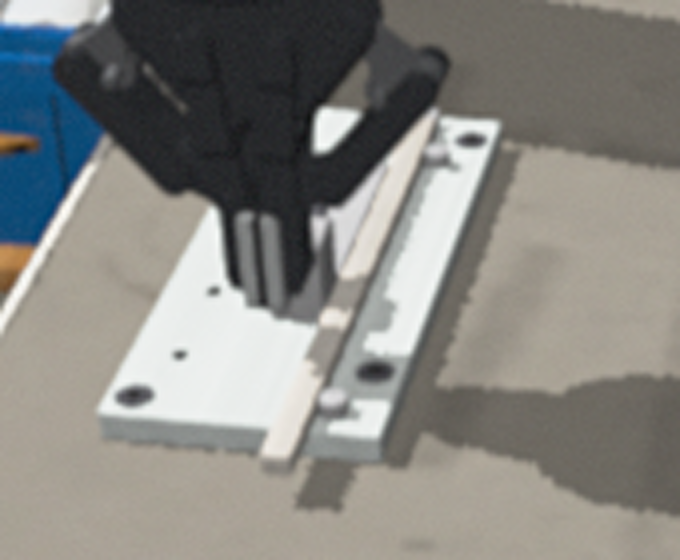

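The fingers are just behind the head, the tongue lies in the slot, and the bar is still on the pins (lower pin (333,402)). I'll lower slightly and press.

```bash
python3 -m handwheel '[{"jaw":0,"xyz":[0.5,0.3,0.12],"delta_rot":[0,0,0]},{"jaw":0,"xyz":[0,0.3,0],"delta_rot":[0,0,0]},{"jaw":0,"xyz":[0,0.3,0],"delta_rot":[0,0,0]},{"jaw":0,"xyz":[0,0,0],"delta_rot":[0,0,0]},{"jaw":0,"xyz":[0,0,0],"delta_rot":[0,0,0]}]'
python3 -m handwheel '[{"jaw":0,"xyz":[0,0.1,0],"delta_rot":[0,0,0]},{"jaw":0,"xyz":[0,0.1,0],"delta_rot":[0,0,0]},{"jaw":0,"xyz":[0,0,0],"delta_rot":[0,0,0]}]'
python3 -m handwheel '[{"jaw":0,"xyz":[0,0.1,0],"delta_rot":[0,0,0]},{"jaw":0,"xyz":[0,0.1,0],"delta_rot":[0,0,0]},{"jaw":0,"xyz":[0,0,0],"delta_rot":[0,0,0]}]'
python3 -c "
from h import *
plan(pt(FX,5,-36))"
```

```text
time: 26.45
position: [0.3783, -0.2944, 0.0076]
orientation: [0.103, 0.699, -0.103, 0.7]
force: [-0.4, -0.1, 0.1]
grip_width: -0.0004
time: 26.75
position: [0.3788, -0.2926, 0.0075]
orientation: [0.103, 0.7, -0.103, 0.7]
force: [0.4, -0.5, 1.9]
grip_width: 0.0003
time: 27.05
position: [0.3795, -0.2907, 0.0075]
orientation: [0.103, 0.699, -0.103, 0.7]
force: [-0.1, -1.9, 1.7]
grip_width: 0.0
t 27.05 tcp mm [ 379.5 -290.7    7.5] yaw -16.78 down [ 0. -0. -1.] F [-0.1 -1.9  1.7] T [-0.29  0.04 -0.04] w 0.0
 shift cm (now axes) [ 0.   -0.07 -0.07]
```

```bash
python3 -m handwheel '[{"jaw":0,"xyz":[0,0.1,0],"delta_rot":[0,0,0]},{"jaw":0,"xyz":[0,0,0],"delta_rot":[0,0,0]}]'
python3 -m handwheel '[{"jaw":0,"xyz":[0,0.1,0],"delta_rot":[0,0,0]},{"jaw":0,"xyz":[0,0,0],"delta_rot":[0,0,0]}]'
python3 -m handwheel '[{"jaw":0,"xyz":[0,0.1,0],"delta_rot":[0,0,0]},{"jaw":0,"xyz":[0,0,0],"delta_rot":[0,0,0]}]'
python3 -c "
from h import *
plan(pt(FX,5,-36))"
```

```text
time: 27.25
position: [0.3798, -0.2897, 0.0075]
orientation: [0.103, 0.699, -0.103, 0.7]
force: [0.0, -1.9, 1.3]
grip_width: 0.0003
time: 27.45
position: [0.3801, -0.2887, 0.0075]
orientation: [0.103, 0.699, -0.103, 0.7]
force: [1.1, -2.5, 0.9]
grip_width: 0.0001
time: 27.65
position: [0.3804, -0.2879, 0.0075]
orientation: [0.103, 0.699, -0.103, 0.7]
force: [-0.1, -2.5, 1.0]
grip_width: -0.0003
t 27.65 tcp mm [ 380.4 -287.9    7.5] yaw -16.77 down [ 0. -0. -1.] F [-0.1 -2.5  1. ] T [-0.58 -0.09 -0.03] w -0.3
 shift cm (now axes) [ 0.   -0.36 -0.08]
```

```bash
python3 -m handwheel '[{"jaw":0,"xyz":[0,0.1,0],"delta_rot":[0,0,0]},{"jaw":0,"xyz":[0,0.1,0],"delta_rot":[0,0,0]},{"jaw":0,"xyz":[0,0,0],"delta_rot":[0,0,0]}]'
python3 -m handwheel '[{"jaw":0,"xyz":[0,0.1,0],"delta_rot":[0,0,0]},{"jaw":0,"xyz":[0,0.1,0],"delta_rot":[0,0,0]},{"jaw":0,"xyz":[0,0,0],"delta_rot":[0,0,0]}]'
python3 -c "
from h import *
plan(pt(FX,5,-36))"
```

```text
time: 27.95
position: [0.3812, -0.2863, 0.0076]
orientation: [0.103, 0.699, -0.104, 0.7]
force: [0.5, -5.2, 0.8]
grip_width: -0.0002
time: 28.25
position: [0.3816, -0.2855, 0.0078]
orientation: [0.102, 0.699, -0.104, 0.7]
force: [-0.7, -7.6, 0.4]
grip_width: -0.0001
t 28.25 tcp mm [ 381.6 -285.5    7.8] yaw -16.8 down [-0.    -0.003 -1.   ] F [-0.7 -7.6  0.4] T [-1.69  0.16  0.  ] w -0.1
 shift cm (now axes) [ 0.   -0.63 -0.12]
```

```bash
python3 -m handwheel '[{"jaw":0,"xyz":[0,0.1,0],"delta_rot":[0,0,0]},{"jaw":0,"xyz":[0,0,0],"delta_rot":[0,0,0]},{"jaw":0,"xyz":[0,0,0],"delta_rot":[0,0,0]}]'
python3 -m handwheel '[{"jaw":0,"xyz":[0,0.1,0],"delta_rot":[0,0,0]},{"jaw":0,"xyz":[0,0,0],"delta_rot":[0,0,0]},{"jaw":0,"xyz":[0,0,0],"delta_rot":[0,0,0]}]'
python3 -c "
from h import *
plan(pt(FX,5,-36))"
```

```text
time: 28.55
position: [0.3818, -0.2852, 0.0079]
orientation: [0.102, 0.699, -0.105, 0.7]
force: [-1.1, -9.0, 1.1]
grip_width: -0.0001
time: 28.85
position: [0.3819, -0.2849, 0.008]
orientation: [0.101, 0.699, -0.106, 0.699]
force: [-2.4, -11.5, 2.1]
grip_width: 0.0001
t 28.85 tcp mm [ 381.9 -284.9    8. ] yaw -16.84 down [-0.001 -0.006 -1.   ] F [ -2.4 -11.5   2.1] T [-2.41  0.51 -0.07] w 0.1
 shift cm (now axes) [ 0.   -0.69 -0.14]
```

```bash
python3 -m handwheel '[{"jaw":0,"xyz":[0,0.1,0],"delta_rot":[0,0,0]},{"jaw":0,"xyz":[0,0,0],"delta_rot":[0,0,0]},{"jaw":0,"xyz":[0,0,0],"delta_rot":[0,0,0]}]'
python3 -m handwheel '[{"jaw":0,"xyz":[0,0.1,0],"delta_rot":[0,0,0]},{"jaw":0,"xyz":[0,0,0],"delta_rot":[0,0,0]},{"jaw":0,"xyz":[0,0,0],"delta_rot":[0,0,0]}]'
python3 -c "
from h import *
plan(pt(FX,5,-36))"
```

```text
time: 29.15
position: [0.3821, -0.2846, 0.0081]
orientation: [0.101, 0.7, -0.106, 0.699]
force: [-3.2, -13.5, 1.4]
grip_width: -0.0
time: 29.45
position: [0.3822, -0.2844, 0.0082]
orientation: [0.101, 0.7, -0.107, 0.699]
force: [-4.9, -15.9, 2.8]
grip_width: 0.0001
t 29.45 tcp mm [ 382.2 -284.4    8.2] yaw -16.88 down [-0.002 -0.009 -1.   ] F [ -4.9 -15.9   2.8] T [-3.23  0.84 -0.02] w 0.1
 shift cm (now axes) [ 0.01 -0.75 -0.15]
```

The pressing force along the slot is 16.6 N, within 14–18 N. I'll back off, lift away and check.

```bash
python3 -m handwheel '[{"jaw":0,"xyz":[0,0,0],"delta_rot":[0,0,0]},{"jaw":0,"xyz":[0,-0.3,0],"delta_rot":[0,0,0]},{"jaw":0,"xyz":[0,-0.4,0],"delta_rot":[0,0,0]},{"jaw":0,"xyz":[0,-0.8,0],"delta_rot":[0,0,0]},{"jaw":0,"xyz":[-1,-1,0],"delta_rot":[0,0,0]},{"jaw":0,"xyz":[-3,0,0],"delta_rot":[0,0,0]},{"jaw":0,"xyz":[-4,0,0],"delta_rot":[0,0,0]},{"jaw":0,"xyz":[-4,0,0],"delta_rot":[0,0,0]},{"jaw":0,"xyz":[0,0,0],"delta_rot":[0,0,0]},{"jaw":0,"xyz":[0,0,0],"delta_rot":[0,0,0]}]'
python3 -c "
from h import *
plan()
cams.snapshot('side')
for n,s,z in(('bar',[*pt(FX,20,0),FX[2]],.012),('wedge',[*pt(FX,5,-10),FX[2]],.012)):
  ms=masks(n,['side'])
  if ms:
    s_,f=fit(n,ms,s,z);print(n,'dxy mm in fixture',np.round(np.array([[np.cos(FX[2]),np.sin(FX[2])],[-np.sin(FX[2]),np.cos(FX[2])]])@(s_[:2]-FX[:2])*1e3,1),np.degrees(s_[2]-FX[2]),f)
im=cams.snapshot('side')
cv2.imwrite('pics/s9.png',cv2.resize(im[180:310,140:310],None,fx=4,fy=4,interpolation=cv2.INTER_CUBIC))"
```

```text
time: 30.45
position: [0.3759, -0.3048, 0.1288]
orientation: [0.103, 0.699, -0.104, 0.7]
force: [-0.6, 0.8, -0.8]
grip_width: 0.0002
t 30.45 tcp mm [ 375.9 -304.8  128.8] yaw -16.78 down [ 0.002 -0.001 -1.   ] F [-0.6  0.8 -0.8] T [0.02 0.04 0.02] w 0.2
bar side 0.71 [229. 245.  39.  91.]
bar dxy mm in fixture [19.3  2.4] -0.15823988744166745 0.09963599301106581
wedge side 0.86 [223. 228.  30.  40.]
wedge dxy mm in fixture [ 3.9 -3.9] 1.2571404577905296 0.18630436946352144
```

```bash
python3 -c "
from bench import ticket
print(ticket.close_job())"
```

```text
the job is handed in; nothing more can be done
None
```

The bar is clamped in the fixture and the job is handed in at about 30.5 s of robot time. The final force between wedge and bar was not measured.

**What I did**
- **Bar:** I set it on the plate and slid it until I felt the side pins, at exactly x = 20.0 mm in the fixture's frame. I then felt the end pin, about 0.6 mm short of the position I estimated from vision.
- **Wedge:** I laid it flat and slid it into the slot thin end first. I then released it and pressed the head from behind with closed fingers, up to about 16.6 N along the slot. It moved roughly 1 to 2 mm past first jamming.
- **Retreat:** The gripper is clear of everything, at z = 0.129 m.

**Last checks**
- **Bar position:** The side-camera fit puts it where it was after seating, 0.16° off the fixture's axis. The raw y reads +2.4 mm, which I put down to that camera's y offset, seen earlier.
- **Wedge position:** Allowing for that offset, its origin is at y ≈ -6.3 mm, which agrees with -6.5 mm from the finger contact. It had not sprung back or lifted noticeably.

**What disagreed or stayed open**
- **Finger length:** The reported TCP turned out to be about 20 mm beyond the real finger ends. My first grasp closed over the bar without touching it, and I corrected the height after that.
- **Jaw reading:** It showed 7 mm on the 10 mm bar and 19 mm on the 20 mm head.
- **Wedge angle:** The last fit showed 1.3° (limit about 1.7°), which I took as fit noise. Its x read about 1 mm low.
- **Contact force:** The 9 to 15 N left in the joint is inferred from the pressing force. The last picture could not be viewed because the viewing limit was reached.

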